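# Open a small pressure pot held shut by a swing bolt and wing nut

## Robot

A 6-joint arm with a two-finger parallel gripper is mounted at the origin on a cart in front of the work surface, level with it; the furniture and walls round the work are solid. World frame = base frame: x ahead of the robot, y to its left, z up, the work surface at z = 0. Lengths are in m, angles in rad, forces in N, time in s.
With the tool pointing down it reaches from about 0.275 to 0.85 m from the base axis. Payload 5.2 kg.
Tool frame: the origin (TCP) lies midway between the tips of the shut fingers; the grasp point (between the pads) lies 19 mm behind it; z points along the fingers, y is the line along which they close (so a half turn about z gives the same grasp; the last joint's range is limited). The gripper opens to 85 mm and grips with 20 to 120 N. Pads are 22 mm wide; open, the fingers measure 114 mm over their backs; the gripper's body (76 mm by 85 mm) begins 54 mm behind the grasp point. The pads swing forward as they close: fully open they stand 13 mm farther back than shut.
Start: joints at [1.089, 0.259, 1.535, -0, 1.348, -0.203], TCP at [0.151, 0.529, 0.231] pointing down, gripper open.
Joint ranges: [-3.14, 3.14], [-0.91, 2.08], [0.19, 2.58], [-1.22, 4.36], [0.22, 2.71], [-3.12, 3.12]. Speed limits (rad/s): [2.57, 2.57, 3.14, 3.14, 3.14, 3.14].

## Interface

Orientations are given as [roll, pitch, yaw] about the fixed x, y, z axes, in that order (R = Rz(yaw) Ry(pitch) Rx(roll)).
In Python, from bench import ctrl gives the robot as it stands. Calls block until the motion is done:
- ctrl.movep(position, orientation): joint-space move of the TCP to a pose.
- ctrl.move_straight(position, ori=None, speed=0.15, max_force=None): straight line of the TCP; ori=None keeps the orientation; speed is the mean speed in m/s. With max_force (N) it stops when the force on the tool has changed by that much, and returns True; else False.
- ctrl.set_joints(angles): joint-space move.
- ctrl.command_gripper(opening, newtons=None): finger opening in m; newtons is the grip in N (None keeps the last); returns when the fingers have stopped.
- ctrl.dwell(seconds).
- ctrl.solve_ik(position, orientation): joint angles nearest the present ones, or None.
- ctrl.read_state(): the state.
- ctrl.get_image(name): name is "side" or "top"; returns a dict with "frame" (400x640x3 uint8, blue, green, red), "vertical_fov" (degrees; the focal length in pixels is half the picture's height over the tangent of half this angle, whatever the lens; pixels are square), "cx", "cy" (the principal point, pixels), "R" (3x3) and "t" (3): a world point X has camera coordinates R X + t. Camera axes: x right, y down, z forward; pixel columns grow to the right and rows downward; lengths in m; the calibration is good to about 2 mm. A picture is of the moment at which its call begins. There is no depth.
A pose or a line that the arm cannot do raises ctrl.Unreachable and nothing moves.
- ctrl.sign_off(): hands the job in; it is judged then, once.
The state is a dict: "clock": time; "qpos": joint angles; "qvel": joint speeds; "tau": joint torques, N m; "eef_pos": TCP position; "tool_rot": TCP orientation; "force": force on the tool from outside, world axes, zero at the start; "ft_torque": the same for the moment, N m; "grip_width": finger opening in m; "gripper_force": force on a finger pad.
Only numpy, scipy, OpenCV 4.12 (cv2) and the standard library are available. Lean on these libraries where they do the work, as an engineer would, in place of code of your own. Each camera call takes 0.05 s, during which the arm holds its last target. There are 200 camera calls.

## Task

Open the small steel pressure pot: unscrew the brass wing nut only until its hinged bolt tips freely out of the slotted lug at the front of the lid, swing the bolt out and let it hang down, then raise the lid by its bar handle until it stands well open (about 60 degrees) and let go. The nut has already been slackened by an unknown amount, so find out by feel when it is clear: do not force the bolt against the raised lip of the lug, do not jam the nut hard against the end of its thread, and do not tighten it onto the lug. Leave the other things on the desk where they are.

Things in the scene. Friction and masses are not known exactly. Their poses are not given: they have to be found in the camera images.
- pot: round steel pressure pot, fixed to the desk: base 150 x 136 mm, rim 116 mm across. Origin: centre of the underside; z up, -x is the front (bolt and lug, roughly towards the robot), +x the back (lid hinge). Shut lid: disc 116 mm across, top 100 mm up; brass relief valve 24 mm high on it at x = +27 mm. Ball valve on the -y side out to 98 mm, z 15 to 46; pipe union on the +y side out to 81 mm, z 62.
- lid (a joint): lid hinge, rad: 0 shut, grows as the front of the lid rises; stop at 1.35. The hinge axis runs along the pot's y through x = +72, z = +96 mm of the pot. Stiff (0.35 N m of friction): the lid stays where it is left; about 8 N at the handle raises it.
- lid_handle (a point): middle of the lid's dark bar handle: round bar 10 mm thick, 72 mm long, along the pot's y; with the lid shut at x = -15, y = 0, z = 138 mm of the pot, 38 mm above the lid's top. Legs at its two ends only; free room under it between them. It turns with the lid.
- swing_bolt (a joint): angle of the hinged eyebolt, rad: 0 upright in the slot of the lug, grows as its top swings out to the front (the pot's -x) and down; stop at 1.62, level in front of the pot. Turns easily (0.004 N m); past about 0.15 rad it falls outward by its own weight when let go.
- bolt_eye (a point): pivot of the eyebolt, fixed on the front of the pot at x = -74, y = 0, z = 30 mm of the pot; the bolt swings about the pot's y axis here. The upright bolt (8 mm thick) rises through the slot; the top of the lug is 70 mm above this point. A nut held 1 mm off the bolt's axis pushes back on the fingers with about 5 N.
- lug: slotted lug on the front of the lid: a fork open to the front, slot 11 mm wide, prongs 12 mm. A lip 5 mm high and 3 mm thick stands round the nut's seat, 13 mm from the bolt's axis (1 mm clear of the nut's foot), broken only by the slot: the nut must rise out of it before the bolt can swing. Origin: in the top face (100 mm up, lid shut), 18 mm behind the bolt's axis.
- wing_nut: brass wing nut. Origin: on the bolt's axis, 70 mm above the eye; x along the wings, z along the bolt. The frame turns with the nut but does NOT rise with it: the nut's height is not measured. Round foot 24 mm across, hub 13 mm high; two wings 10 mm thick (flat faces to +y and -y), 10 to 31 mm above the foot, 6 to 24 mm from the axis. Anticlockwise from above loosens.
- nut_rest (a point): the point of the lug's top on the upright bolt's axis. The nut's foot starts 0.3 to 4.5 mm above it (not shown), at any wing angle, and rises 6 mm per turn; turning takes about 0.1 N m and it stays where it is left. Until it is about 5 mm up it strikes the lip after 0.02 to 0.05 rad of swing; just above that it may brush over the lip.
- bolt_end: staked end of the bolt that keeps the nut on: steel button 8.4 mm across in the gap between the wings. Origin: on the bolt's axis, 70 mm above the eye; the button sits 19 to 22 mm above that. It stops the nut when its foot is 6 mm above the lug's top, only a sixth of a turn past where the nut is clear of the lip.
- spanner: small combination spanner, 30 x 150 x 8 mm, lying flat; bystander, origin at the centre of its underside
- flange: small round steel flange, 70 mm across, 28 mm high, lying on its face; bystander, origin at the centre of its underside
- timer: white digital lab timer, 68 x 62 x 18 mm; bystander, origin at the centre of its underside
- tee: small steel tube tee, 34 x 56 x 16 mm; bystander, origin at the centre of its underside
- gas_syringe: glass gas syringe, 30 x 136 x 23 mm, lying behind the pot; bystander, origin at the centre of its underside
- red_marker: red and white marker pen, 17 x 135 x 16 mm; bystander, origin at the centre of its underside

How it is judged:
By the outcome, as a careful person would: the job done as asked, in the order asked, and still so for the second after the job is handed in, with the robot touching nothing.
It also fails if it takes over 72 s, if anything falls off the work surface, if the arm or the gripper's body presses on something with over 40 N, if the wrist force passes 120 N, or if a joint passes its speed limit or range.

## Working session

There is one attempt and no reset: what is moved stays moved. The work goes in short steps, each a Python script; the robot and the scene stay as the last script left them, time stands still between calls to the robot, and variables do not carry over. Pictures are saved under pics/ and viewed, at most 10 in all, crops included, and the job is handed in when it is done.

```bash
mkdir -p pics; python3 - <<'E'
from bench import ctrl
import cv2,numpy as np
for n in("side","top"):
    d=ctrl.get_image(n);cv2.imwrite(f"pics/{n}0.png",d["frame"])
    print(n,d["vertical_fov"],d["cx"],d["cy"],np.round(d["R"],4).tolist(),np.round(d["t"],4).tolist(), "cam",np.round(-np.array(d["R"]).T@d["t"],3))
s=ctrl.read_state();print(s)
E
```

```text
side 52.65634941408992 318.908262174969 200.61169616211544 [[-0.9999, -0.0022, -0.0137], [0.0115, 0.4247, -0.9052], [0.0078, -0.9053, -0.4247]] [0.5415, -0.0199, 1.266] cam [0.532 1.156 0.527]
top 46.84534667593419 319.61346980132674 203.93879063113968 [[0.0035, -1.0, -0.0025], [-0.9963, -0.0033, -0.0857], [0.0857, 0.0028, -0.9963]] [0.2537, 0.5801, 1.3733] cam [0.459 0.252 1.419]
{'clock': 0.1, 'qpos': array([ 1.08923460e+00,  2.59234333e-01,  1.53596083e+00,  2.42768502e-06,
        1.34800529e+00, -2.02757117e-01]), 'qvel': array([-0.00217599, -0.00112427, -0.00241898,  0.00037885, -0.00045139,
       -0.00109705]), 'tau': array([ 1.18146647e-03, -4.46971929e+01, -2.91245306e+01, -5.55798761e-04,
        6.31849252e-03,  5.06437379e-05]), 'eef_pos': array([0.15109589, 0.52835081, 0.23058223]), 'tool_rot': array([-3.14001827e+00, -3.26081341e-04,  2.86278725e+00]), 'force': array([-0.97599286, -0.22446679, -0.42328359]), 'ft_torque': array([-0.01805102,  0.02034168, -0.01318475]), 'gripper_force': 0.0, 'grip_width': 0.08537449438956551}
```

View pics/side0.png

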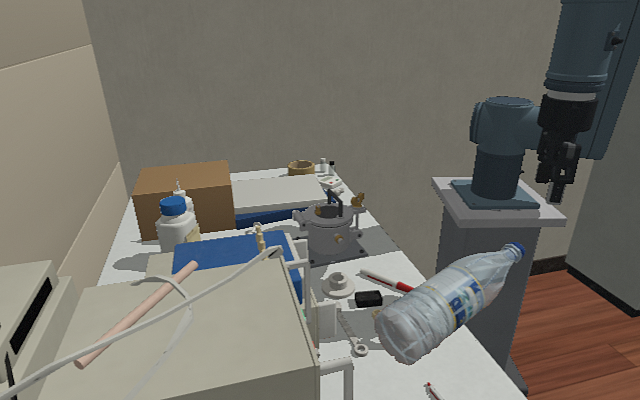

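View pics/top0.png

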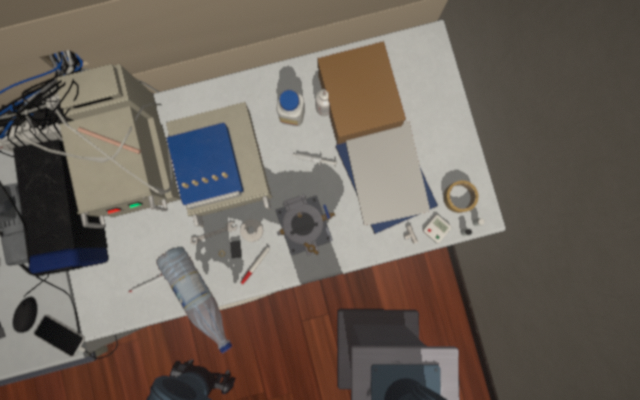

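The pot is at about (304,222) in the top view and (330,228) in the side view. The brass nut is at about (311,248) top and (358,201) side. I'll enlarge both.

```bash
python3 - <<'E'
import cv2,numpy as np
a=cv2.imread("pics/top0.png")[180:270,265:345];b=cv2.imread("pics/side0.png")[175:265,290:370]
f=lambda i:cv2.resize(i,None,fx=5,fy=6*5/6,interpolation=cv2.INTER_CUBIC)
cv2.imwrite("pics/z0.png",np.hstack([f(a),f(b)]))
E
```

```text
(no output)
```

View pics/z0.png

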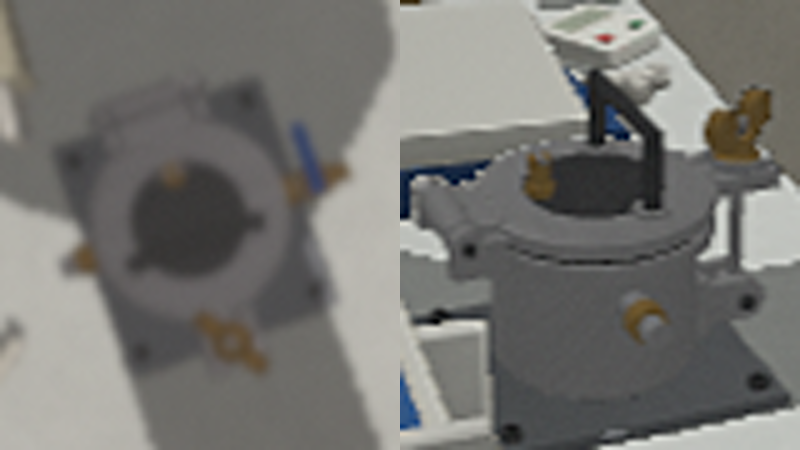

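```bash
cat > vis.py <<'E'
import numpy as np
CAM={"side":(52.65634941408992,318.908262174969,200.61169616211544,[[-0.9999,-0.0022,-0.0137],[0.0115,0.4247,-0.9052],[0.0078,-0.9053,-0.4247]],[0.5415,-0.0199,1.266]),
"top":(46.84534667593419,319.61346980132674,203.93879063113968,[[0.0035,-1.0,-0.0025],[-0.9963,-0.0033,-0.0857],[0.0857,0.0028,-0.9963]],[0.2537,0.5801,1.3733])}
def proj(n,X):
    v,cx,cy,R,t=CAM[n];f=200/np.tan(np.radians(v)/2)
    c=np.atleast_2d(X)@np.array(R).T+t
    return np.c_[cx+f*c[:,0]/c[:,2],cy+f*c[:,1]/c[:,2]]
def world(p,X):
    X=np.atleast_2d(X);c,s=np.cos(p[2]),np.sin(p[2])
    return np.c_[p[0]+c*X[:,0]-s*X[:,1],p[1]+s*X[:,0]+c*X[:,1],X[:,2]]
E
python3 - <<'E'
from vis import *
from scipy.optimize import least_squares
T=[((0,0,.099),(196,218)),((-.074,0,.12),(231,341)),((-.015,.036,.14),(135,265)),((-.015,-.036,.14),(262,222)),((.027,0,.124),(173,174)),
((.075,.068,.006),(58,150)),((.075,-.068,.006),(255,80)),((-.075,-.068,.006),(335,300)),((-.075,.068,.006),(140,372))]
S=[((-.015,-.036,.143),(597,72)),((-.015,.036,.143),(655,135)),((.027,0,.124),(540,153)),((-.074,0,.10),(735,165)),((-.075,.068,.003),(795,397)),((.075,.068,.003),(498,445))]
X=np.array([a for a,b in T]);U=(np.array([b for a,b in T])+.5)/5-.5+[265,180]
Y=np.array([a for a,b in S]);V=(np.array([b for a,b in S])-[400,0]+.5)/5-.5+[290,175]
r=lambda p:np.r_[proj("top",world(p,X))-U,proj("side",world(p,Y))-V]
for ini in(.3,-.3):
    o=least_squares(lambda p:r(p).ravel(),[.45,.27,ini],loss="soft_l1");print(o.x,o.cost)
print(np.round(r(o.x),1).tolist())
p=o.x
# wing tips at z .12
for m,uv in(("a",(203,318)),("b",(265,368))):
    uv=(np.array(uv)+.5)/5-.5+[265,180]
    q=least_squares(lambda w:(proj("top",[w[0],w[1],.123])-uv).ravel(),p[:2]).x;print(m,q)
print("bolt",world(p,[-.074,0,.1]),"handle",world(p,[-.015,0,.138]))
E
```

```text
[0.51667529 0.30351238 0.35388407] 12.640979991609935
[0.51667529 0.30351237 0.35388392] 12.640979991493484
[[-1.1, 0.3], [0.6, 0.2], [0.2, -0.2], [-0.8, -0.5], [-0.1, -0.3], [-1.4, -0.2], [0.8, -1.3], [1.7, 0.6], [-1.3, 1.6], [-0.1, -1.3], [-0.0, -2.2], [0.1, -1.6], [0.6, -1.7], [0.0, 0.2], [-0.4, 3.8]]
a [0.46049573 0.29531095]
b [0.43280704 0.26052714]
bolt [[0.44726079 0.27786814 0.1       ]] handle [[0.50260478 0.29831422 0.138     ]]
```

```bash
cat > h.py <<'E'
import numpy as np, json, os
from scipy.spatial.transform import Rotation as Rn
from bench import ctrl
YAW=0.354
CFG=dict(c=[.4470,.2779],psi=0.90)
if os.path.exists("cfg.json"): CFG.update(json.load(open("cfg.json")))
def save(): json.dump(CFG,open("cfg.json","w"))
def pose(z,psi,th=0.,dx=0.,dy=0.):
    """tool z height above desk on bolt axis; psi yaw; th bolt swing; dx,dy in pot axes"""
    A=Rn.from_euler("z",YAW)*Rn.from_euler("y",-th)
    E=np.array([*CFG["c"],.03])
    p=E+A.apply([dx,dy,z-.03])
    R=A*Rn.from_euler("z",psi-YAW)*Rn.from_euler("x",np.pi)
    return p,R.as_euler("xyz")
def fpot():
    s=ctrl.read_state();f=Rn.from_euler("z",-YAW).apply(s["force"]);return np.round(f,2)
def st(m=""):
    s=ctrl.read_state();print(m,"t",round(s["clock"],2),"p",np.round(s["eef_pos"],4),"q6",round(s["qpos"][5],2),"Fpot",fpot(),"Mz",round(s["ft_torque"][2],3),"w",round(s["grip_width"],4),"gf",round(s["gripper_force"],1))
E
python3 - <<'E'
from h import *
for psi in (.9,2,3,4,5,-.5):
    q=ctrl.solve_ik(*pose(.12,psi));print(psi,None if q is None else np.round(q,2))
for th in(.3,.6,.9):
    q=ctrl.solve_ik(*pose(.12,3,th));print(th,None if q is None else np.round(q,2))
ctrl.movep(*pose(.16,CFG["psi"]));st("above")
ctrl.command_gripper(0.0,20);st("shut")
hit=ctrl.move_straight(pose(.127,0)[0],speed=.015,max_force=2.5);st(f"hit {hit}")
p=ctrl.read_state()["eef_pos"];ctrl.move_straight([p[0],p[1],.150],speed=.1);st()
d=ctrl.get_image("side");import cv2
d2=ctrl.get_image("top")
f=lambda i:cv2.resize(i,(400,450),interpolation=cv2.INTER_CUBIC)
cv2.imwrite("pics/c1.png",np.hstack([f(d2["frame"][180:270,265:345]),f(d["frame"][155:245,310:390])]))
E
```

```text
0.9 [ 0.34  0.32  1.74 -0.    1.08  1.01]
2 [ 0.34  0.32  1.74 -0.    1.08 -0.09]
3 [ 0.34  0.32  1.74  0.    1.08 -1.09]
4 [ 0.34  0.32  1.74 -0.    1.08 -2.09]
5 [ 0.34  0.32  1.74 -0.    1.08 -3.09]
-0.5 [ 0.34  0.32  1.74 -0.    1.08  2.41]
0.3 [ 0.34  0.13  2.06  0.01  0.65 -1.09]
0.6 None
0.9 None
above t 1.57 p [0.4467 0.2785 0.1602] q6 1.01 Fpot [ 0.07  0.4  -0.27] Mz -0.004 w 0.0855 gf 0.0
shut t 2.33 p [0.447  0.2779 0.16  ] q6 1.01 Fpot [ 0.13 -0.39 -0.05] Mz 0.009 w 0.0003 gf 0.0
hit True t 4.0 p [0.447  0.2778 0.1318] q6 1.01 Fpot [0.29 0.77 4.32] Mz 0.051 w 0.0001 gf 2.2
 t 4.34 p [0.4474 0.278  0.1503] q6 1.01 Fpot [-0.02  0.76 -0.07] Mz 0.001 w 0.0 gf 0.0
```

View pics/c1.png

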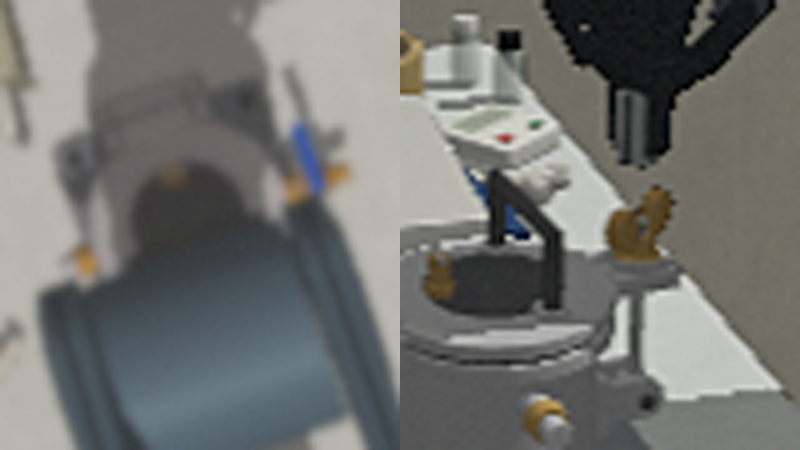

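```bash
cat >> h.py <<'E'
def favg(n=4):
    a=[]
    for _ in range(n):
        ctrl.dwell(.03);s=ctrl.read_state();a.append(np.r_[s["force"],s["ft_torque"][2]])
    return np.mean(a,0)
def recenter(z,psi,k=5000.,g=.8):
    F=favg();d=np.clip(g*F[:2]/k,-.0015,.0015)
    CFG["c"]=[CFG["c"][0]+d[0],CFG["c"][1]+d[1]];save()
    return F
def turn(z,psi,dpsi,n):
    for i in range(n):
        z+=.006*dpsi/n/(2*np.pi);psi+=dpsi/n
        ctrl.movep(*pose(z,psi))
        F=recenter(z,psi);s=ctrl.read_state();print(f"t {s['clock']:.2f} psi {psi:.2f} z {z:.4f} F",np.round(F,2),"c",np.round(CFG["c"],4),"w",round(s["grip_width"],4))
        if abs(F[3])>.35 or abs(F[:3]).max()>15: print("STOP");break
    CFG.update(psi=psi,z=z);save();return z,psi
E
python3 - <<'E'
from h import *
z,psi=.1165,CFG["psi"]
ctrl.command_gripper(.045);ctrl.move_straight(pose(z,psi)[0],speed=.08);st("down")
ctrl.command_gripper(0.0,40);st("grip")
F=recenter(z,psi);print(F)
ctrl.move_straight(pose(z,psi)[0],speed=.02);F=recenter(z,psi);print(F,CFG["c"])
turn(z,psi,.8,2)
E
```

```text
down t 5.51 p [0.447  0.2779 0.1164] q6 1.01 Fpot [ 0.09 -0.43  0.73] Mz 0.012 w 0.045 gf 0.0
grip t 5.92 p [0.4468 0.2785 0.1171] q6 1.01 Fpot [-1.88  4.02  5.13] Mz 0.019 w 0.0086 gf 40.9
[-3.60513295  2.99771066  5.66368181  0.05702147]
[-2.29644879  2.00261643  5.82769692  0.05406954] [np.float64(0.44605574692091055), np.float64(0.27870005233417916)]
t 7.03 psi 1.30 z 0.1169 F [ 0.53  0.17  5.88 -0.  ] c [0.4461 0.2787] w 0.0085
t 7.63 psi 1.70 z 0.1173 F [ 0.72 -0.47  5.36  0.03] c [0.4463 0.2787] w 0.0083
```

```bash
python3 - <<'E'
from h import *
import cv2
d=ctrl.get_image("side")
cv2.imwrite("pics/c2.png",cv2.resize(d["frame"][150:230,320:400],(640,640))[:600])
E
```

```text
(no output)
```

View pics/c2.png

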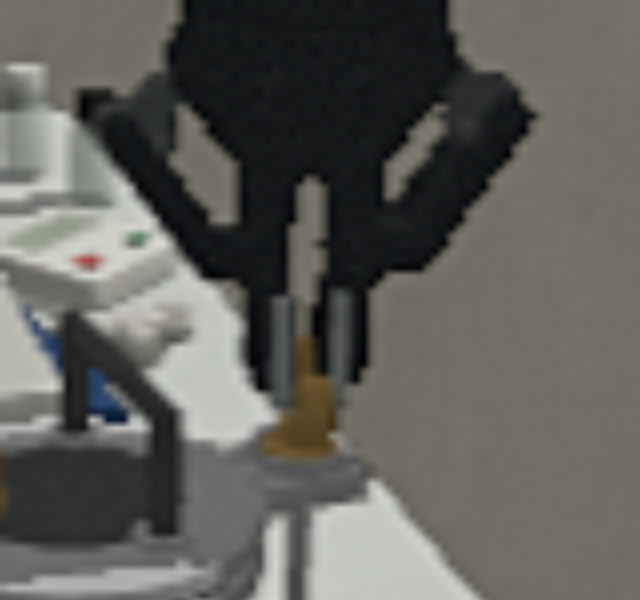

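The wing is end-on at about (315,400) between the pads at (283,350) and (343,350), so the nut is turning with the gripper. I'll carry on turning it.

```bash
python3 - <<'E'
from h import *
z,psi=turn(CFG["z"],CFG["psi"],4.04-CFG["psi"],4)
ctrl.command_gripper(.045);st("open")
ctrl.move_straight(pose(z+.022,psi)[0],speed=.15)
psi-=np.pi
ctrl.movep(*pose(z+.022,psi));ctrl.command_gripper(0.0);
hit=ctrl.move_straight(pose(.130,0)[0],speed=.012,max_force=2.);st(f"touch {hit}")
p=ctrl.read_state()["eef_pos"];ctrl.move_straight([p[0],p[1],.142],speed=.1)
CFG.update(z=float(z),psi=float(psi));save()
E
```

```text
t 8.43 psi 2.29 z 0.1178 F [ 2.33  0.27  4.94 -0.02] c [0.4466 0.2787] w 0.0085
t 9.18 psi 2.87 z 0.1184 F [ 3.63  3.74  4.61 -0.06] c [0.4472 0.2793] w 0.0087
t 9.93 psi 3.46 z 0.1189 F [ 2.37  5.06  5.06 -0.03] c [0.4476 0.2801] w 0.0087
t 10.68 psi 4.04 z 0.1195 F [ 0.36  6.03  6.46 -0.05] c [0.4476 0.2811] w 0.0087
open t 11.12 p [0.4471 0.2797 0.119 ] q6 -2.12 Fpot [ 0.79  0.34 -0.11] Mz 0.012 w 0.0452 gf 0.0
touch True t 15.2 p [0.4477 0.2811 0.1348] q6 1.02 Fpot [-0.81  0.26  4.87] Mz -0.012 w 0.0003 gf 2.4
```

```bash
cat >> h.py <<'E'
def test(z,psi,th=.08,fmax=4.,n=3):
    s0=ctrl.read_state()["eef_pos"]
    p,o=pose(z,psi,th);hit=ctrl.move_straight(p,o,speed=.02,max_force=fmax)
    s=ctrl.read_state();print("swing test blocked",hit,"moved mm",round(1e3*np.linalg.norm(s["eef_pos"]-s0),2),"of",round(1e3*np.linalg.norm(p-s0),2),"Fpot",fpot(),"t",round(s["clock"],2))
    if hit:
        p,o=pose(z,psi);ctrl.move_straight(p,o,speed=.03)
    return hit
E
python3 - <<'E'
from h import *
CFG["c"]=[.4468,.2799];z,psi=.119,CFG["psi"]
ctrl.command_gripper(.045);p,o=pose(z,psi);ctrl.movep(*pose(.142,psi));ctrl.move_straight(p,o,speed=.08)
ctrl.command_gripper(0.0,40);st("grip");print(recenter(z,psi))
z,psi=turn(z,psi,.95,2)
test(z,psi)
E
```

```text
grip t 17.05 p [0.4471 0.2802 0.1196] q6 1.02 Fpot [0.65 0.55 2.09] Mz -0.054 w 0.0084 gf 41.1
[ 0.39615271  0.80424381  3.40983887 -0.07603661]
t 17.84 psi 1.37 z 0.1195 F [0.13 0.26 5.18 0.02] c [0.4469 0.2801] w 0.0087
t 18.50 psi 1.85 z 0.1199 F [-0.05 -0.07  5.94 -0.02] c [0.4469 0.2801] w 0.0087
swing test blocked True moved mm 4.54 of 7.85 Fpot [-5.01  1.61  8.28] t 18.79
```

```bash
cat >> h.py <<'E'
def test2(z,psi,ths=(.02,.04,.06,.08),fmax=4.):
    F0=favg(3)
    A=Rn.from_euler("z",-YAW)
    for th in ths:
        p,o=pose(z,psi,th);hit=ctrl.move_straight(p,o,speed=.012,max_force=8)
        F=favg(3)-F0;f=A.apply(F[:3]);print("th",th,hit,"dFpot",np.round(f,2),"t",round(ctrl.read_state()["clock"],2))
        if hit or f[0]>fmax:
            p,o=pose(z,psi);ctrl.move_straight(p,o,speed=.03);return True
    return False
E
python3 - <<'E'
from h import *
z,psi=CFG["z"],CFG["psi"]
st();test2(z,psi)
E
```

```text
t 19.04 p [0.4478 0.2803 0.1204] q6 0.07 Fpot [0.06 0.52 7.34] Mz -0.084 w 0.0087 gf 41.6
th 0.02 False dFpot [ 2.22  0.52 -0.74] t 19.54
th 0.04 False dFpot [-2.28  0.43  4.86] t 19.94
th 0.06 False dFpot [1.21 0.82 1.49] t 20.34
th 0.08 False dFpot [ 5.96  1.19 -2.06] t 20.74
```

```bash
python3 - <<'E'
from h import *
z,psi=CFG["z"],CFG["psi"]
st()
z,psi=turn(z,psi,.25,1)
b=test2(z,psi,(.03,.06,.09));st()
E
```

```text
t 21.13 p [0.4477 0.2803 0.1203] q6 0.07 Fpot [ 0.11 -0.28  8.14] Mz -0.04 w 0.0088 gf 41.8
t 21.62 psi 2.10 z 0.1201 F [0.58 0.12 7.57 0.03] c [0.447  0.2801] w 0.0088
th 0.03 False dFpot [-1.73 -0.17  1.83] t 22.18
th 0.06 False dFpot [ 3.86  0.2  -0.63] t 22.66
th 0.09 False dFpot [ 4.06  0.44 -0.48] t 23.13
 t 23.55 p [0.4476 0.2802 0.1206] q6 -0.18 Fpot [0.85 0.91 9.46] Mz 0.014 w 0.0088 gf 42.0
```

```bash
python3 - <<'E'
from h import *
z,psi=CFG["z"],CFG["psi"]
z,psi=turn(z+.0004,psi,.25,1)
b=test2(z,psi,(.03,.06,.09,.12),fmax=6);st(b)
E
```

```text
t 24.03 psi 2.35 z 0.1208 F [0.9  0.32 6.82 0.04] c [0.4471 0.2801] w 0.0088
th 0.03 False dFpot [-0.79  0.33  1.27] t 24.6
th 0.06 False dFpot [ 1.28  0.01 -0.42] t 25.07
th 0.09 False dFpot [ 1.14 -0.25 -0.15] t 25.55
th 0.12 False dFpot [ 3.17 -0.1  -0.58] t 26.02
False t 26.02 p [0.4381 0.2767 0.1206] q6 -0.43 Fpot [ 4.71 -0.32  5.29] Mz 0.024 w 0.0084 gf 41.4
```

```bash
python3 - <<'E'
from h import *
import cv2
z,psi=CFG["z"],CFG["psi"]
b=test2(z,psi,(.16,.23,.30),fmax=8);st(b)
d=ctrl.get_image("side")
cv2.imwrite("pics/c3.png",cv2.resize(d["frame"][155:235,310:410],(750,600)))
for th in(.35,.4,.45,.5): print(th,ctrl.solve_ik(*pose(z,psi,th)) is not None)
E
```

```text
th 0.16 False dFpot [-1.67 -0.03  0.83] t 26.68
th 0.23 False dFpot [-3.44  0.4   1.56] t 27.46
th 0.3 False dFpot [-5.67  1.42  1.61] t 28.24
False t 28.24 p [0.4211 0.2706 0.1163] q6 -0.43 Fpot [-0.75  0.89  6.5 ] Mz 0.019 w 0.009 gf 41.6
0.35 True
0.4 True
0.45 True
0.5 True
```

View pics/c3.png

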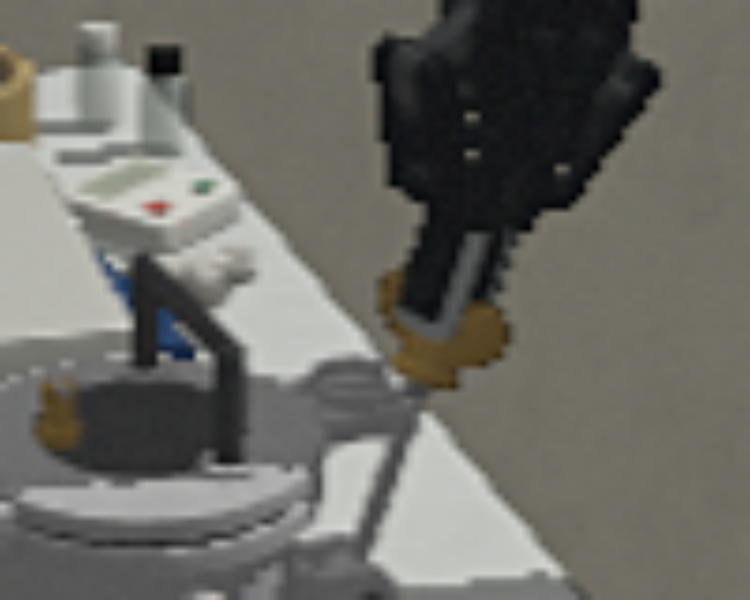

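The bolt leans out about 0.3 rad with the nut at (440,345), clear of the lug at (355,390). I'll swing it further, release it and back off along the tool axis.

```bash
python3 - <<'E'
from h import *
import cv2
z,psi=CFG["z"],CFG["psi"]
p,o=pose(z,psi,.5);print(ctrl.move_straight(p,o,speed=.08,max_force=15));st("swung")
ctrl.command_gripper(.085);st("open")
p2=pose(z+.08,psi,.5)[0];print(ctrl.move_straight(p2,speed=.12,max_force=12));st("back")
psi=YAW+np.pi/2
pot=np.array(CFG["c"])+.074*np.array([np.cos(YAW),np.sin(YAW)])
CFG["pot"]=pot.tolist();save()
ctrl.movep(*pose(.20,psi,0,.059));ctrl.dwell(.3);st("above handle")
d=ctrl.get_image("side")
cv2.imwrite("pics/c4.png",cv2.resize(d["frame"][165:265,290:410],(720,600)))
E
```

```text
False
swung t 28.72 p [0.4059 0.265  0.1094] q6 -0.45 Fpot [0.34 2.05 1.46] Mz 0.077 w 0.0083 gf 40.6
open t 29.44 p [0.4064 0.2651 0.1098] q6 -0.45 Fpot [ 0.22  0.5  -0.08] Mz -0.011 w 0.085 gf 0.0
False
back t 30.26 p [0.3702 0.2517 0.1796] q6 -0.44 Fpot [-0.39 -0.52 -0.29] Mz 0.006 w 0.0854 gf 0.0
above handle t 31.3 p [0.5014 0.3004 0.2007] q6 -0.01 Fpot [ 0.21 -0.06 -0.23] Mz 0.026 w 0.0847 gf 0.0
```

View pics/c4.png

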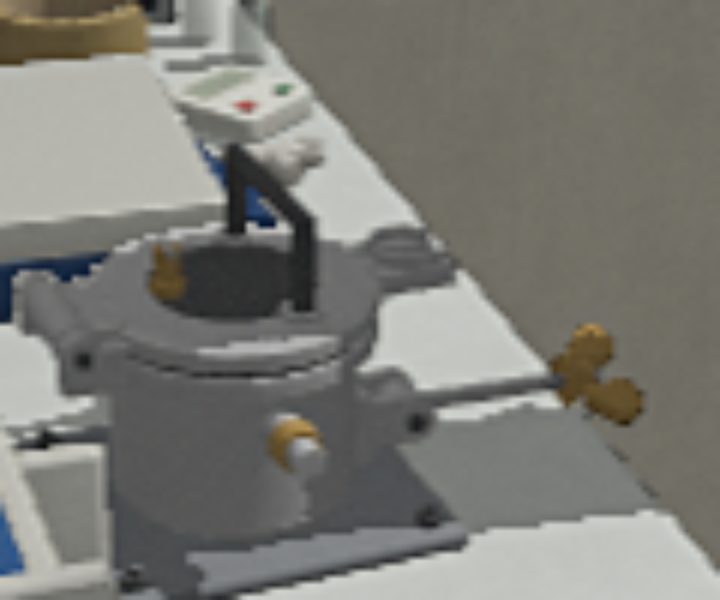

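The bolt lies level in front of the pot with the nut at (595,375), and the handle bar runs from (235,150) to (305,220). Next I'll grasp the bar.

```bash
cat >> h.py <<'E'
def hpose(a,drop=.014,off=0.):
    """TCP pose for lid angle a, tool down; off raises along z"""
    v=np.array([-.087,.042]);c,s=np.cos(a),np.sin(a)
    x,z=.072+c*v[0]+s*v[1],.096-s*v[0]+c*v[1]
    return pose(z-drop+off,YAW+np.pi/2,0,x+.074)
E
python3 - <<'E'
from h import *
ctrl.command_gripper(.036);print(ctrl.move_straight(hpose(0)[0],speed=.08,max_force=8));st("down")
ctrl.command_gripper(0.0,25);st("grip")
for a in np.linspace(.1,1.1,11):
    hit=ctrl.move_straight(hpose(a)[0],speed=.05,max_force=25)
    st(f"a {a:.2f} {hit}")
    if hit or np.linalg.norm(fpot())>35: break
E
```

```text
False
down t 32.98 p [0.5029 0.3008 0.1246] q6 -0.01 Fpot [ 0.6  -0.28  0.03] Mz -0.015 w 0.0358 gf 0.0
grip t 33.33 p [0.5032 0.3008 0.1247] q6 -0.01 Fpot [ 1.56 -0.76  2.67] Mz -0.03 w 0.0088 gf 24.6
a 0.10 False t 33.67 p [0.5067 0.3021 0.1323] q6 -0.01 Fpot [ 1.48 -0.31 -5.95] Mz -0.056 w 0.0084 gf 24.8
a 0.20 False t 34.02 p [0.5118 0.304  0.1408] q6 -0.01 Fpot [ 0.09 -1.39 -4.04] Mz -0.063 w 0.0091 gf 24.9
a 0.30 False t 34.36 p [0.5175 0.306  0.1486] q6 -0.01 Fpot [-5.13 -0.86 -1.66] Mz -0.039 w 0.009 gf 24.9
a 0.40 False t 34.7 p [0.5235 0.3082 0.1554] q6 -0.01 Fpot [-6.76 -0.86 -0.52] Mz -0.071 w 0.0086 gf 24.9
a 0.50 False t 35.04 p [0.5302 0.3106 0.1618] q6 -0.01 Fpot [-9.18 -2.08  2.69] Mz -0.093 w 0.0088 gf 25.0
a 0.60 False t 35.38 p [0.5378 0.3134 0.1677] q6 -0.0 Fpot [-10.55  -2.15   5.72] Mz -0.073 w 0.0088 gf 25.1
a 0.70 False t 35.73 p [0.5462 0.3164 0.1729] q6 -0.0 Fpot [-10.62  -2.95   8.53] Mz -0.074 w 0.0087 gf 25.1
a 0.80 False t 36.07 p [0.5555 0.3199 0.1771] q6 -0.0 Fpot [-9.24 -1.9  10.22] Mz -0.087 w 0.0086 gf 25.2
a 0.90 False t 36.41 p [0.5649 0.3233 0.1795] q6 -0.0 Fpot [-6.64 -1.98  7.28] Mz -0.091 w 0.0091 gf 25.4
a 1.00 False t 36.75 p [0.5742 0.3267 0.1813] q6 -0.0 Fpot [-5.32 -3.46  6.69] Mz -0.024 w 0.0088 gf 25.3
a 1.10 False t 37.09 p [0.5834 0.33   0.1815] q6 -0.0 Fpot [-4.71 -1.15  4.53] Mz -0.072 w 0.0089 gf 25.4
```

```bash
python3 - <<'E'
from h import *
import cv2
ctrl.command_gripper(.024);st("open")
p=ctrl.read_state()["eef_pos"]
print(ctrl.move_straight([p[0],p[1],p[2]+.10],speed=.08,max_force=6));st("up")
ctrl.movep([.36,.10,.33],pose(.2,YAW+np.pi/2)[1]);ctrl.dwell(.3);st("away")
d=ctrl.get_image("side");e=ctrl.get_image("top")
f=lambda i:cv2.resize(i,(400,450),interpolation=cv2.INTER_CUBIC)
cv2.imwrite("pics/c5.png",np.hstack([f(e["frame"][180:270,265:345]),f(d["frame"][165:265,300:389])]))
E
```

```text
open t 37.39 p [0.5827 0.3304 0.1792] q6 -0.0 Fpot [-0.45 -0.18  0.09] Mz 0.079 w 0.024 gf 0.0
False
up t 38.8 p [0.5824 0.3303 0.2784] q6 -0.0 Fpot [-0.42  0.25 -0.35] Mz -0.01 w 0.0239 gf 0.0
away t 40.33 p [0.3604 0.1003 0.3297] q6 -0.38 Fpot [-0.44  0.33  0.26] Mz 0.015 w 0.0238 gf 0.0
```

View pics/c5.png

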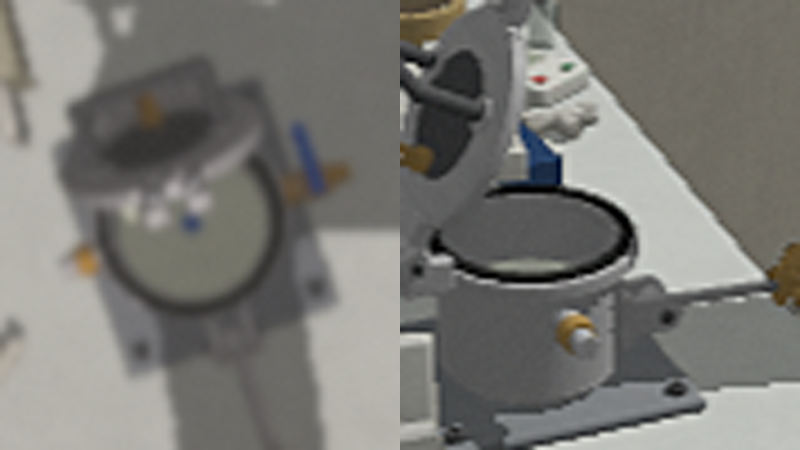

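The lid stands well open, with its disc at about (470,110) in the side view. The bolt is hanging out front with the nut at (785,275), and the arm is clear.

```bash
python3 -c "
from bench import ctrl
print(ctrl.sign_off())"
```

```text
the job is handed in; nothing more can be done
None
```

I handed the job in at about 40 s on the robot's clock: the nut was backed off by feel until the bolt swung free, the bolt hangs down in front, and the lid stands open at about 60 degrees with the arm clear. The sign-off returned no verdict.

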